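Slide the specimen carrier home under the leaf springs

ROBOT

A 6-joint arm with a two-finger parallel gripper is mounted at the origin on a cart in front of the work surface, level with it; the furniture and walls round the work are solid. World frame = base frame: x ahead of the robot, y to its left, z up, the work surface at z = 0. Lengths are in m, angles in rad, forces in N, time in s.
With the tool pointing down it reaches from about 0.425 to 0.95 m from the base axis. Payload 3.5 kg.
Tool frame: the origin (TCP) lies midway between the tips of the shut fingers; the grasp point (between the pads) lies 19 mm behind it; x points along the fingers, y is the direction in which the jaws open and shut, and the axes are right-handed (so a half turn about x gives the same grasp; the last joint's range is limited). The gripper opens to 85 mm and grips with 20 to 120 N. Pads are 22 mm wide; open, the fingers measure 114 mm over their backs; the gripper's body (76 mm by 85 mm) begins 54 mm behind the grasp point. The pads swing forward as they close: fully open they stand 13 mm farther back than shut.
Start: joints at [-1.327, 0.286, 1.577, -0, 1.279, -0.15], TCP at [0.259, -0.623, 0.231] pointing down, gripper open.
Joint ranges: [-2.77, 2.77], [-0.9, 2.22], [0.21, 2.48], [-1.53, 4.67], [0.24, 2.81], [-2.84, 2.84]. Speed limits (rad/s): [2.79, 2.79, 3.14, 3.14, 3.14, 3.14].

INTERFACE

Orientations are given as a unit quaternion [x, y, z, w].
In Python, from plant import sensors, optics, ctrl gives the robot as it stands.
- The arm moves only by the tool arm_command, never from a script. Its argument "increments" is a list that holds one entry, the list of rows, each a list of 4 numbers: the shift along the tool's x, y, z in cm, then the turn about the tool's x in rad. A call has 1 to 20 rows; each row shifts and turns the commanded pose from where the row before left it, along the tool's axes as they then stand; what a row does not reach is not made up. A row lasts 1/8 s, in which the tool goes at most 62.5 mm and 10.7 degrees, less where a joint would pass 70% of its speed; a pose out of reach is approached as far as the arm can. A call with a gripper value outside its range is refused whole. "grip" is the finger opening in cm, from 0 to 8.54, set as the call begins (left out, the last holds). The fingers move at their own pace and stop on an object; "grip_force" is the grip in N (left out, the last holds). Time passes only in rows, so rows that do not move let the fingers close. It gives the time, the measured TCP pose, the force and the opening at its end, in the units of the state.
- sensors.get_state(): the state, without advancing time (a new reading comes with each control period).
- optics.read_camera(name): name is "scene" or "top" or "wrist"; returns the picture (420x560x3 uint8, blue, green, red); there is no depth.
- optics.camera_model(name): a dict with "camera_matrix" (3x3 intrinsics, pixels), "dist" ([k1, k2, p1, p2, k3] as OpenCV has them; the pictures are not rectified), "world_from_camera" (4x4, takes a point from camera to world coordinates); the wrist camera has in their place "mount" (4x4, takes a point from camera to tool coordinates, whose origin is the TCP and whose axes are the tool frame's). Camera axes: x right, y up, looking along -z (the intrinsics and any distortion apply to the point x, -y, -z); pixel columns grow to the right and rows downward; lengths in m; the calibration is good to about 2 mm. A picture is of the moment at which its call begins: read the wrist's pose just before it. camera_model takes no time and is no camera call.
- ctrl.sign_off(): hands the job in, once; it reports no verdict.
Trained networks look in the newest picture that a camera, given by its name, has taken for a name from the list of things; names that differ only in an ending like _2 or _b are one class to them, and where a whole thing is asked for, a point or a joint stands for the part that bears it (a point fixed in the world has none). Each returns a list of dicts, best first, with "conf" (0 to 1); they miss things now and then, are a little off and sometimes report something else, mostly with a low value. They report only what shows in the picture. A call takes as long as a camera call. They do not tell look-alikes from the thing itself.
- optics.boxes_of(camera, query): "at" ([row, column] in pixels, amid what is visible of it).
- optics.place_of(camera, query): "at" ([row, column] in pixels: a listed point, or the origin of a listed thing).
The state is a dict: "time": time; "qpos": joint angles; "dq": joint speeds; "joint_efforts": joint torques, N m; "eef_pos": TCP position; "tcp_rot": TCP orientation; "contact_force": force on the tool from outside, world axes, zero at the start; "wrist_torque": the same for the moment, N m; "opening": opening from 0.0 (shut) to 1.0 (fully open).
Only numpy, scipy, OpenCV 4.12 (cv2) and the standard library are available. Lean on these libraries where they do the work, as an engineer would, in place of code of your own. Each camera call takes 0.05 s, during which the arm holds its last target.

TASK

The blue specimen carrier sits raised on the sprung orange lifter in the loading bay of the grey photo dock. With the fingertips on its ribbed pad, press it down hard until it is flat in the channel and, keeping it pressed, slide it under the bridge and the two leaf springs until its nose is fully home against the end stop and the lifter has sprung up behind it; then let go. Do not pick the carrier up, and leave the things around the dock alone.

Things in the scene. Friction and masses are not known exactly. Their poses are not given: they have to be found in the camera images.
- dock: photo dock fixed to the table: aluminium channel on a grey foot plate 222 x 96 mm. Origin: underside centre, at table height; x along the channel to the end stop (sliding direction), y across, z up. Channel floor at z 14 mm, 59 mm wide between side guides (tops at z 28 mm). The orange lifter fills the loading bay from x -98 to -20 mm; rear wall face at x -101 mm; end stop face at x +97 mm
- dock_bridge (a point): middle of the underside of the fixed grey bridge over the channel, at dock x +49 mm, z 34.5 mm. The bridge is 16 mm long (x) and its top is at z 44 mm, screw heads 46 mm. A raised carrier butts against it; one pressed flat passes with 2.5 mm to spare
- carrier: loose blue specimen carrier in the slippery channel, 110 (x) x 56 x 18 mm, about 0.25 kg, heaviest at the tail, 1.5 mm play each side. Origin: centre of its underside; x points to its nose, z up. At the start its underside is 8 mm above the channel floor, on the lifter. A thumb ridge across its top (x -13 to -7 mm, 46 mm wide, 8 mm high) can be pushed forward. Round reddish specimen flush in the front half
- carrier_pad (a point): the place to press: centre of the ribbed finger pad, 42 mm long, on the rear half of the carrier's top, 18 mm above its underside, 33 mm behind its centre and 20 mm behind the thumb ridge's rear face. When the carrier is home the ridge's front face is 6 mm short of the bridge
- carrier_nose (a point): middle of the lower front edge of the carrier; meets dock_home when the carrier is fully home
- dock_home (a point): point on the channel floor at the foot of the end stop, where the carrier's nose must arrive
- lifter (a joint): travel of the orange lifter plate (m): 0 = up, 0.008 = pressed flush with the channel floor. It pushes up with about 4 N at the top and 10 N when flush (2 to 3 N of this is taken by the carrier's weight); it springs back to 0 when the carrier has left it, about 6 mm before the carrier is home
- leaf (a joint): angle of the two spring steel leaves (rad): 0 = hanging free, about 0.15 to 0.2 with the carrier beneath. They slope down from the bridge to tips near dock x +91 mm, which hang about 5 mm into the carrier's way and drag on its top; together they press down with roughly 3 to 6 N
- scale_bar: bystander: white and black photo scale, 22 x 110 x 9 mm, lying beside the dock; origin centre of underside, long along y
- eraser: bystander: blue and white eraser, 21 x 42 x 13 mm; origin centre of underside
- sample_box: bystander: closed pale grey card sample box, 59 x 79 x 32 mm; origin centre of underside
- tweezers: bystander: steel tweezers, 20 x 142 x 10 mm, long along y; origin on the underside near the middle
Mind the look-alikes: they are no part of the job. Several things have the shape of the carrier; the one meant has the colours described above.

How it is judged:
By the outcome, as a careful person would: the job done as asked, in the order asked, and still so for the second after the job is handed in, with the robot touching nothing.
It also fails if it takes over 38 s, if anything falls off the work surface, if the arm or the gripper's body presses on something with over 40 N, if the wrist force passes 120 N, or if a joint passes its speed limit or range.

## Working session

There is one attempt and no reset: what is moved stays moved. The work goes in short steps, Python scripts to look and compute and a tool call to move; the robot and the scene stay as the last step left them, time stands still between calls to the robot, and variables do not carry over. Pictures are saved under pics/ and viewed, and the job is handed in when it is done.

Besides the shell and the picture viewer there is one more tool, called after "Request:" as name(argument=value, ...) on one line, values as JSON. arm_command: Moves the arm, as the interface text tells. Its arguments: {"type":"object","properties":{"increments":{"type":"array","items":{"type":"array","items":{"type":"array","items":{"type":"number"}}}},"grip":{"type":"number"},"grip_force":{"type":"number"}},"required":["increments"]}

```bash
ls; mkdir -p pics
python3 - <<'E'
from plant import sensors, optics, ctrl
import cv2
s=sensors.get_state(); print(s)
for n in ("scene","top"):
    im=optics.read_camera(n); cv2.imwrite(f"pics/{n}0.png",im)
    for q in ("dock","carrier","carrier_pad","carrier_nose","dock_home","dock_bridge"):
        print(n,q,[(r['at'],round(r['conf'],2)) for r in optics.place_of(n,q)][:4])
E
```

```text
pics
{'time': 0.0, 'qpos': array([-1.32700745e+00,  2.87175591e-01,  1.57815829e+00, -4.37578400e-05,
        1.27861020e+00, -1.49973533e-01]), 'dq': array([-0.00054042,  0.00018957,  0.00170188,  0.00014266, -0.00051441,
       -0.00016044]), 'joint_efforts': array([-2.63592110e-04, -4.05983520e+01, -2.92623192e+01, -1.09725784e-04,
        5.83546178e-03,  8.93445275e-06]), 'eef_pos': array([ 0.25884893, -0.62268858,  0.2299507 ]), 'tcp_rot': array([-0.69339135, -0.13915242,  0.6934989 , -0.13749294]), 'contact_force': array([ 0.35138256, -0.13076884,  0.09275404]), 'wrist_torque': array([-0.01135381, -0.0136482 , -0.02984407]), 'opening': 1.0020476915658985}
scene dock [([235.6, 268.1], 0.65)]
scene carrier [([233.0, 260.4], 0.61), ([333.7, 267.5], 0.61)]
scene carrier_pad [([322.4, 244.4], 0.81), ([236.5, 252.6], 0.7), ([206.7, 296.1], 0.36)]
scene carrier_nose [([341.8, 305.8], 0.95), ([220.6, 277.1], 0.75)]
scene dock_home [([206.7, 296.8], 0.79)]
scene dock_bridge [([206.8, 282.8], 0.68)]
top dock [([219.9, 277.7], 0.93)]
top carrier [([235.6, 276.3], 0.97), ([287.4, 356.3], 0.77)]
top carrier_pad [([249.1, 283.8], 0.97), ([292.3, 347.8], 0.56)]
top carrier_nose [([208.7, 273.2], 0.89), ([268.9, 375.2], 0.55)]
top dock_home [([180.2, 259.5], 0.73)]
top dock_bridge [([198.6, 265.3], 0.87)]
```

View pics/scene0.png

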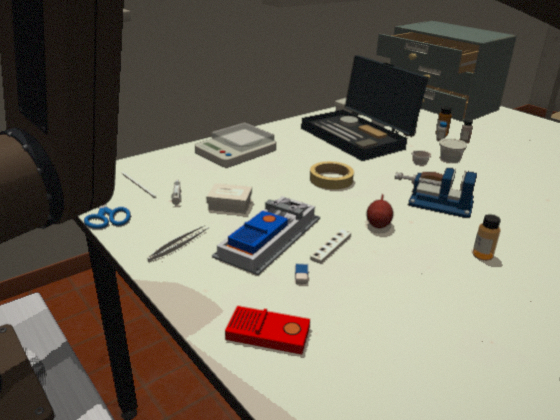

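View pics/top0.png

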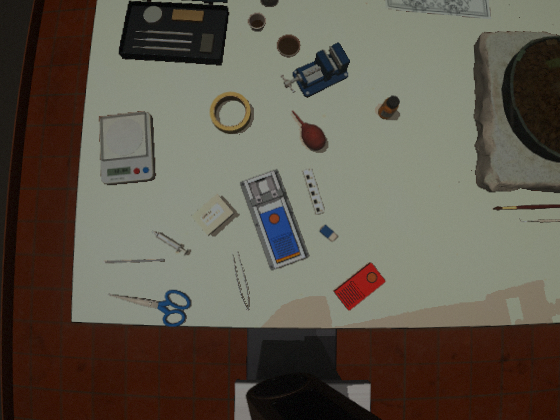

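```bash
cat > h.py <<'E'
import numpy as np,cv2
from plant import sensors, optics
from scipy.spatial.transform import Rotation as R
def cam(n,state=None):
    m=optics.camera_model(n);K=np.array(m['camera_matrix'],float);d=np.array(m['dist'],float)
    if 'mount' in m:
        T=np.eye(4);T[:3,:3]=R.from_quat(state['tcp_rot']).as_matrix();T[:3,3]=state['eef_pos'];W=T@np.array(m['mount'])
    else: W=np.array(m['world_from_camera'])
    return K,d,W
def ray(c,rc):
    K,d,W=c
    u=cv2.undistortPoints(np.array([[[rc[1],rc[0]]]],float),K,d)[0,0]
    v=W[:3,:3]@np.array([u[0],-u[1],-1.]);return W[:3,3],v
def atz(c,rc,z):
    o,v=ray(c,rc);return o+v*(z-o[2])/v[2]
def proj(c,P):
    K,d,W=c;P=np.atleast_2d(P);Wi=np.linalg.inv(W)
    p=P@Wi[:3,:3].T+Wi[:3,3];p=p*[1,-1,-1]
    return cv2.projectPoints(p,np.zeros(3),np.zeros(3),K,d)[0][:,0]
E
python3 - <<'E'
from h import *
c=cam('top');print(c[2][:3,3])
for n,rc,z in (("dock",(219.9,277.7),0),("carrier",(235.6,276.3),.022),("pad",(249.1,283.8),.040),("nose",(208.7,273.2),.022),("home",(180.2,259.5),.014),("bridge",(198.6,265.3),.0345)):print(n,atz(c,rc,z).round(4))
c=cam('scene');print(c[2][:3,3])
for n,rc,z in (("dock",(235.6,268.1),0),("carrier",(233,260.4),.022),("pad",(236.5,252.6),.040),("nose",(220.6,277.1),.022),("home",(206.7,296.8),.014),("bridge",(206.8,282.8),.0345)):print(n,atz(c,rc,z).round(4))
E
```

```text
[0.44865565 0.0664162  0.92229044]
dock [0.5291 0.0627 0.    ]
carrier [0.4909 0.0657 0.022 ]
pad [0.4599 0.0485 0.04  ]
nose [0.5531 0.0735 0.022 ]
home [0.6213 0.1066 0.014 ]
bridge [0.5748 0.0917 0.0345]
[ 0.04459118 -0.55784391  0.50781219]
dock [0.5346 0.077  0.    ]
carrier [0.5075 0.0645 0.022 ]
pad [0.4731 0.0403 0.04  ]
nose [0.5582 0.0809 0.022 ]
home [0.6314 0.1108 0.014 ]
bridge [0.5853 0.0984 0.0345]
```

Dock with the blue carrier at top (row 235, col 276), red look-alike at (287, 356). The blue one, with its reddish specimen and sitting in the grey dock, is the one meant. I'll confirm this in a crop.

Run:
```python
import cv2
im=cv2.imread('pics/top0.png')[160:280,225:345]
cv2.imwrite('pics/crop0.png',cv2.resize(im,None,fx=5,fy=5,interpolation=cv2.INTER_CUBIC))
im=cv2.imread('pics/scene0.png')[185:275,205:335]
cv2.imwrite('pics/crop1.png',cv2.resize(im,None,fx=6,fy=6,interpolation=cv2.INTER_CUBIC))
```

```text
(no output)
```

View pics/crop0.png

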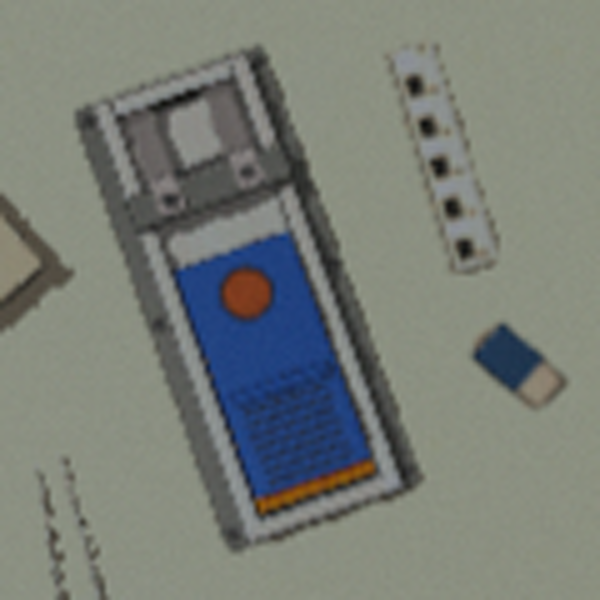

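View pics/crop1.png

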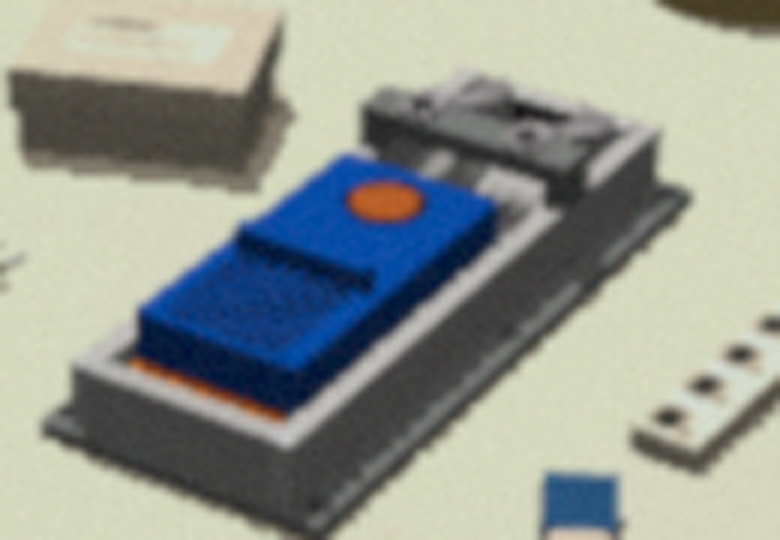

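The crop confirms it. Blue carrier with an orange-red disc at its front, ribbed pad at the rear, the orange lifter strip visible behind it, and the bridge at the far end.

Run:
```python
from h import *
from scipy.optimize import least_squares
obs=[]
def t(x,y):return (225+(x+.5)/5-.5,160+(y+.5)/5-.5)
def s(x,y):return (205+(x+.5)/6-.5,185+(y+.5)/6-.5)
F=[(.111,.048),(.111,-.048),(-.111,.048),(-.111,-.048)]
top=[(F[0],t(78,112)),(F[1],t(262,45)),(F[2],t(235,550)),(F[3],t(420,482))]
sc=[(F[2],s(45,430)),(F[3],s(315,538)),(F[1],s(690,195))]
def fit(sets,z=.003):
    def f(p):
        r=[]
        c_,s_=np.cos(p[2]),np.sin(p[2])
        for cn,o in sets:
            P=np.array([[p[0]+c_*a-s_*b,p[1]+s_*a+c_*b,z] for (a,b),_ in o])
            r.append((proj(C[cn],P)-np.array([q for _,q in o])).ravel())
        return np.concatenate(r)
    q=least_squares(f,[.53,.065,.3]);print(q.x.round(4),np.abs(q.fun).round(1).tolist())
    return q.x
C={n:cam(n) for n in('top','scene')}
fit([('top',top)]);fit([('scene',sc)]);p=fit([('top',top),('scene',sc)])
c_,s_=np.cos(p[2]),np.sin(p[2])
for x in(-.077,.009):print(p[0]+c_*x,p[1]+s_*x)
s=sensors.get_state();print(R.from_quat(s['tcp_rot']).as_matrix().round(3))
```

```text
[0.532  0.071  0.3561] [0.7, 0.3, 0.4, 0.3, 0.7, 0.5, 1.0, 0.1]
[0.5339 0.0732 0.359 ] [1.1, 0.2, 0.8, 0.1, 0.4, 0.1]
[0.5327 0.0716 0.3573] [1.0, 0.5, 0.1, 0.6, 0.8, 0.2, 0.7, 0.3, 1.3, 0.4, 0.6, 0.8, 0.5, 0.4]
0.4605253313316505 0.044703814887376236
0.5410932995044133 0.07478375013519015
[[ 0.     0.384 -0.923]
 [-0.    -0.923 -0.384]
 [-1.     0.    -0.   ]]
```

Request:
arm_command(increments=[[[0,-2.6,-3.5,0],[0,-2.6,-3.5,0],[0,-2.6,-3.5,0],[0,-2.6,-3.5,0],[0,-2.6,-3.5,0],[0,-2.6,-3.5,0],[0,-2.6,-3.5,0],[0,-2.6,-3.5,0],[0,-2.6,-3.5,0],[0,-2.6,-3.5,0],[0,0,0,0.037],[0,0,0,0]]], grip=0)

```text
time: 2.2
eef_pos: [0.4823, -0.2492, 0.2315]
tcp_rot: [-0.696, -0.125, 0.696, -0.126]
contact_force: [0.0, -1.6, 1.3]
opening: -0.0
```

Request:
arm_command(increments=[[[0.5,-3.54,-1.03,0],[0.5,-3.54,-1.03,0],[0.5,-3.54,-1.03,0],[0.5,-3.54,-1.03,0],[1.5,-3.54,-1.03,0],[1.5,-3.54,-1.03,0],[1.5,-3.54,-1.03,0],[1.5,-3.54,-1.03,0],[0,0,0,0],[0,0,0,0]]])

```text
time: 3.45
eef_pos: [0.4613, 0.044, 0.1518]
tcp_rot: [0.696, 0.125, -0.696, 0.125]
contact_force: [-0.1, 0.1, 0.7]
opening: 0.006
```

Run:
```python
from h import *
s=sensors.get_state();print(s['eef_pos'],s['contact_force'],s['qpos'].round(2))
im=optics.read_camera('wrist');cv2.imwrite('pics/w1.png',im);c=cam('wrist',s)
p=[.5327,.0716,.3573];c_,s_=np.cos(p[2]),np.sin(p[2]);p3=lambda x,y,z:[p[0]+c_*x-s_*y,p[1]+s_*x+c_*y,z]
for q,z in(('carrier_pad',.040),('carrier',.022),('dock_bridge',.0345),('carrier_nose',.022),('dock_home',.014),('dock',0)):
    for r in optics.place_of('wrist',q)[:1]:
        w=atz(c,r['at'],z);d=w[:2]-p[:2];print(q,np.round(r['at'],0),round(r['conf'],2),w.round(4),'dock',(c_*d[0]+s_*d[1]).round(4),(-s_*d[0]+c_*d[1]).round(4))
for P in [(-.111,.048,.003),(-.111,-.048,.003),(.111,.048,.003),(.111,-.048,.003),(-.077,0,.04)]:print(P,proj(c,p3(*P)).round(0))
im=optics.read_camera('scene');cv2.imwrite('pics/s1.png',im)
```

```text
[0.46132602 0.04403667 0.15182208] [-0.14003128  0.13272161  0.68755563] [-0.12 -0.11  2.15 -0.    1.1   1.09]
carrier_pad [329. 371.] 0.63 [ 0.3701 -0.0895  0.04  ] dock -0.2087 -0.0941
carrier [154. 276.] 0.62 [0.4995 0.0606 0.022 ] dock -0.035 0.0013
dock_bridge [ 51. 275.] 0.87 [0.5757 0.0893 0.0345] dock 0.0465 0.0016
carrier_nose [ 94. 276.] 0.84 [0.5467 0.0783 0.022 ] dock 0.0154 0.0013
dock [224. 160.] 0.51 [0.3869 0.1475 0.    ] dock -0.1101 0.1221
(-0.111, 0.048, 0.003) [[231. 226.]]
(-0.111, -0.048, 0.003) [[325. 226.]]
(0.111, 0.048, 0.003) [[219. -25.]]
(0.111, -0.048, 0.003) [[335. -25.]]
(-0.077, 0, 0.04) [[278. 205.]]
```

View pics/w1.png

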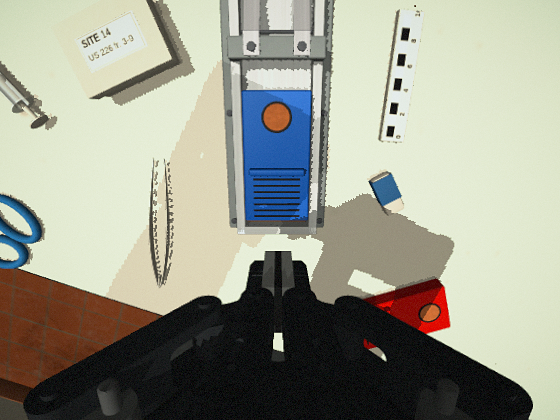

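View pics/s1.png

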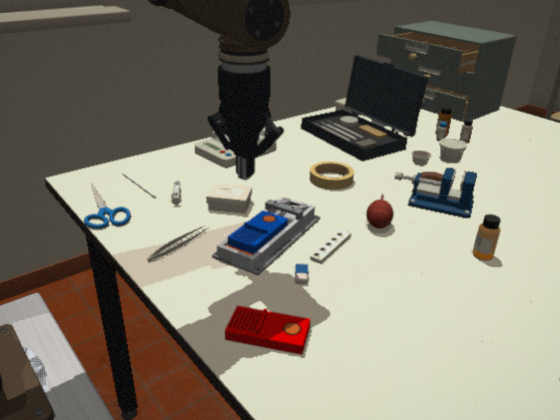

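Run:
```python
from h import *
s=sensors.get_state();c=cam('wrist',s)
p=[.5327,.0716,.3573];c_,s_=np.cos(p[2]),np.sin(p[2])
for n,rc,z in(('ribs mid',(196,278),.04),('ridge top',(170,278),.048),('tail top',(220,276),.04),('nose top',(91,276),.04),('bridge rear top',(59,276),.044),('rearleft foot',(229,228),.003),('rearright',(229,324),.003)):
    w=atz(c,rc,z);d=w[:2]-p[:2];print(n,w.round(4),'dock',(c_*d[0]+s_*d[1]).round(4),(-s_*d[0]+c_*d[1]).round(4))
im=cv2.imread('pics/w1.png')[30:250,200:350];cv2.imwrite('pics/w1c.png',cv2.resize(im,None,fx=2.7,fy=2.7,interpolation=cv2.INTER_CUBIC))
```

```text
ribs mid [0.4677 0.0481 0.04  ] dock -0.0691 0.0007
ridge top [0.4904 0.0565 0.048 ] dock -0.045 0.0006
tail top [0.4464 0.042  0.04  ] dock -0.0912 0.0025
nose top [0.5474 0.0793 0.04  ] dock 0.0165 0.0021
bridge rear top [0.5686 0.0871 0.044 ] dock 0.0391 0.002
rearleft foot [0.4075 0.0806 0.003 ] dock -0.1141 0.0522
rearright [ 0.4419 -0.0121  0.003 ] dock -0.1143 -0.0466
```

View pics/w1c.png

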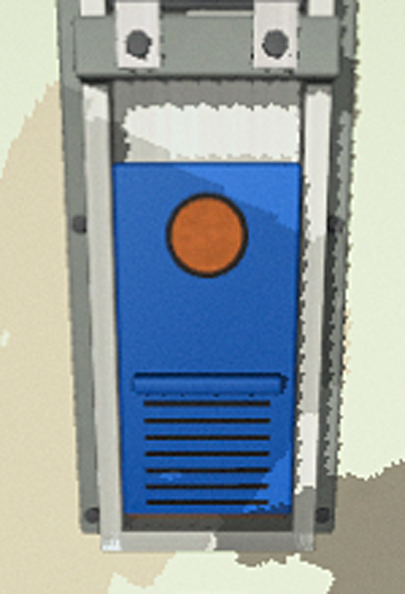

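Request:
arm_command(increments=[[[1,-0.24,-0.45,0],[2.5,0,0,0],[2.5,0,0,0],[2.5,0,0,0],[1.5,0,0,0],[0.4,0,0,0],[0,0,0,0],[0,0,0,0]]], grip_force=60)

```text
time: 4.85
eef_pos: [0.465, 0.049, 0.0483]
tcp_rot: [0.697, 0.125, -0.695, 0.126]
contact_force: [-0.0, 0.3, 0.2]
opening: 0.001
```

Run:
```python
from h import *
s=sensors.get_state();print(s['eef_pos'],s['contact_force'])
im=optics.read_camera('scene')[140:275,205:335];cv2.imwrite('pics/s2.png',cv2.resize(im,None,fx=4.4,fy=4.4,interpolation=cv2.INTER_CUBIC))
im=optics.read_camera('wrist');cv2.imwrite('pics/w2.png',im)
```

```text
[0.46502378 0.04898875 0.04829451] [-0.04218994  0.34713488  0.24497929]
```

View pics/s2.png

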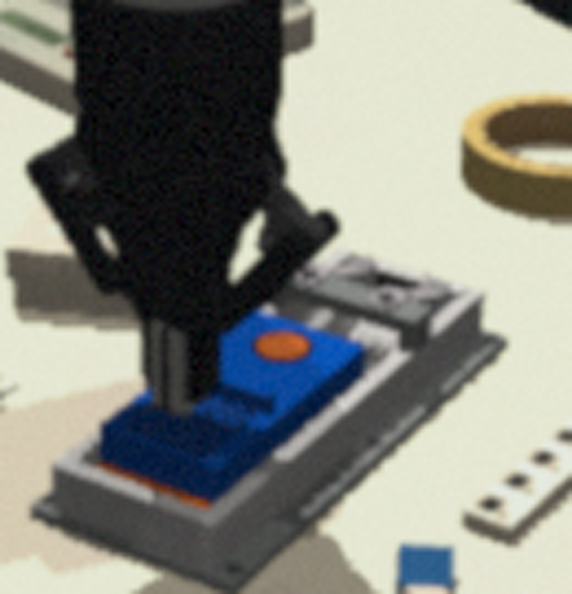

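View pics/w2.png

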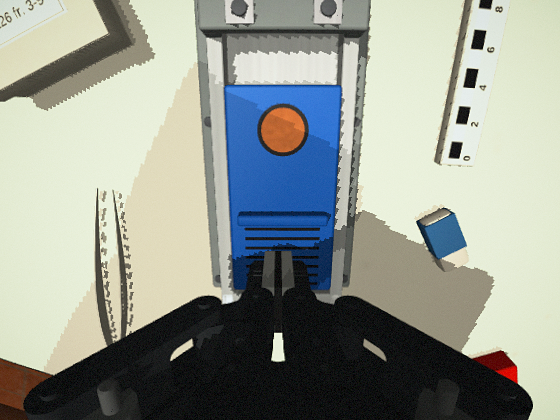

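Fingers are over the pad, about 2 mm left of centre (finger col 278 against carrier mid col 283), with the ridge well in front of them. I'll correct this and press.

Request:
arm_command(increments=[[[0.2,0.2,0,0],[0.3,0,0,0],[0.3,0,0,0],[0.2,0,0,0],[0.2,0,0,0],[0.2,0,0,0],[0.2,0,0,0],[0,0,0,0]]])

```text
time: 5.95
eef_pos: [0.4652, 0.0471, 0.0321]
tcp_rot: [0.696, 0.125, -0.696, 0.126]
contact_force: [-3.5, 0.3, 7.4]
opening: -0.001
```

Request:
arm_command(increments=[[[0.1,0,0,0],[0.1,0,0,0],[0,0,0,0]]])

```text
time: 6.32
eef_pos: [0.4661, 0.047, 0.0315]
tcp_rot: [0.696, 0.125, -0.695, 0.126]
contact_force: [-4.2, -0.0, 15.4]
opening: -0.0
```

Request:
arm_command(increments=[[[0.1,0,0,0],[0,0,0,0]]])

```text
time: 6.58
eef_pos: [0.4667, 0.047, 0.0314]
tcp_rot: [0.697, 0.125, -0.695, 0.126]
contact_force: [-6.0, -0.1, 20.0]
opening: -0.003
```

Run:
```python
from h import *
s=sensors.get_state();print(s['eef_pos'],s['contact_force'],s['wrist_torque'])
im=optics.read_camera('scene')[140:275,205:335];cv2.imwrite('pics/s3.png',cv2.resize(im,None,fx=4.4,fy=4.4,interpolation=cv2.INTER_CUBIC))
```

```text
[0.46674655 0.04696455 0.03143771] [-5.9605525  -0.06330747 20.02624462] [3.37305283e-05 1.04200930e+00 3.04857527e-02]
```

View pics/s3.png

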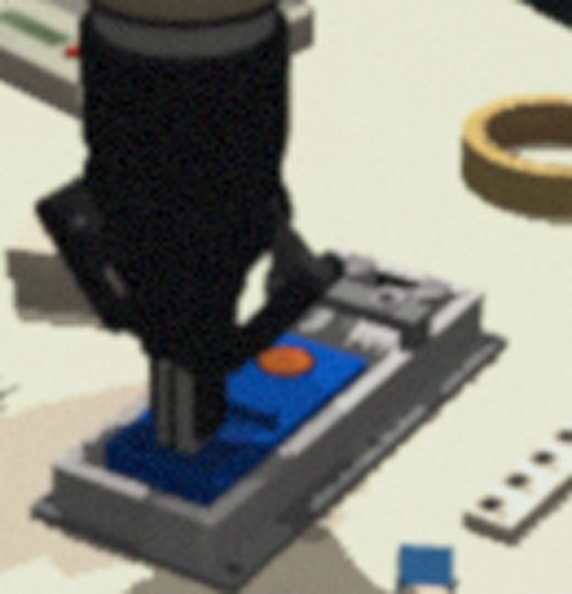

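Request:
arm_command(increments=[[[0,0,-0.3,0],[0,0,-0.4,0],[0,0,-0.4,0],[0,0,-0.4,0],[0,0,-0.4,0],[0,0,-0.4,0],[0,0,-0.4,0],[0,0,-0.3,0],[0,0,0,0]]])

```text
time: 7.75
eef_pos: [0.4957, 0.0571, 0.0319]
tcp_rot: [0.697, 0.125, -0.694, 0.126]
contact_force: [-4.3, -0.7, 18.9]
opening: 0.001
```

Run:
```python
from h import *
s=sensors.get_state();print(s['eef_pos'],s['contact_force'],s['wrist_torque'])
im=optics.read_camera('wrist');cv2.imwrite('pics/w4.png',im)
```

```text
[0.49573383 0.05713778 0.03186882] [-4.33029148 -0.7116421  18.9032594 ] [-0.25891976  0.79513831  0.01914576]
```

View pics/w4.png

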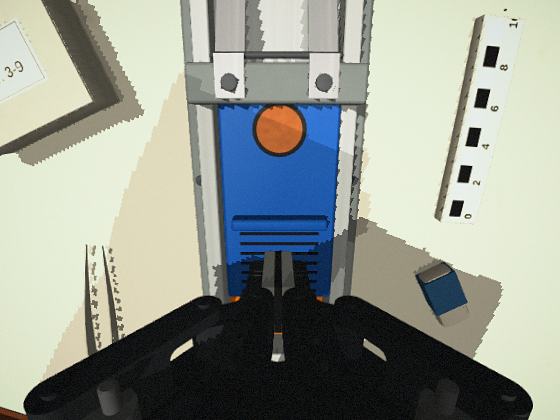

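The carrier moves with the fingers without slip (ridge at row 223, as before) and its nose is now under the bridge.

Request:
arm_command(increments=[[[0,0,-0.3,0],[0,0,-0.4,0],[0,0,-0.4,0],[0,0,-0.4,0],[0,0,-0.4,0],[0,0,-0.4,0],[0,0,-0.4,0],[0,0,-0.3,0],[0,0,0,0]]])

```text
time: 8.93
eef_pos: [0.5221, 0.0672, 0.032]
tcp_rot: [-0.695, -0.125, 0.696, -0.127]
contact_force: [-9.3, -4.3, 23.3]
opening: 0.005
```

Run:
```python
from h import *
s=sensors.get_state();print(s['eef_pos'],s['contact_force'],s['wrist_torque'])
im=optics.read_camera('wrist');cv2.imwrite('pics/w5.png',im)
```

```text
[0.52214234 0.06718013 0.0319841 ] [-9.32115571 -4.30768703 23.30785718] [-0.69591405  1.59232659 -0.00817671]
```

View pics/w5.png

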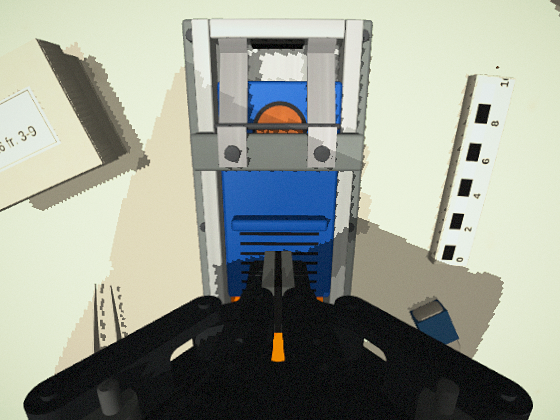

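Request:
arm_command(increments=[[[0,0,-0.3,0],[0,0,-0.4,0],[0,0,-0.4,0],[0,0,-0.4,0],[0,0,0,0]]])

```text
time: 9.6
eef_pos: [0.5358, 0.0725, 0.032]
tcp_rot: [-0.695, -0.125, 0.697, -0.127]
contact_force: [-10.5, -4.2, 23.0]
opening: 0.004
```

Run:
```python
from h import *
s=sensors.get_state();print(s['eef_pos'],s['contact_force'],s['wrist_torque'])
im=optics.read_camera('wrist');cv2.imwrite('pics/w6.png',im)
```

```text
[0.53580474 0.07248758 0.03198258] [-10.45719579  -4.17918996  22.95515014] [-0.6357154  1.7884877 -0.0474864]
```

View pics/w6.png

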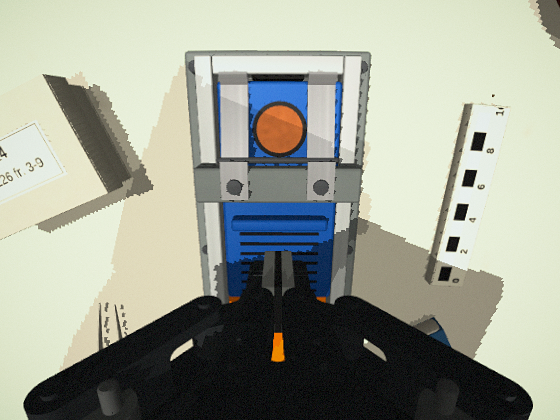

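Request:
arm_command(increments=[[[0,0,-0.2,0],[0,0,-0.2,0],[0,0,-0.2,0],[0,0,0,0]]])

```text
time: 10.15
eef_pos: [0.5388, 0.0737, 0.0319]
tcp_rot: [-0.692, -0.126, 0.699, -0.127]
contact_force: [-17.4, -7.8, 30.0]
opening: -0.003
```

Run:
```python
from h import *
s=sensors.get_state();print(s['eef_pos'],s['contact_force'],s['wrist_torque'])
im=optics.read_camera('wrist');cv2.imwrite('pics/w7.png',im)
```

```text
[0.53880704 0.07369657 0.03193417] [-17.4363686   -7.78238052  29.96843828] [-1.27390935  2.94450191  0.04780965]
```

View pics/w7.png

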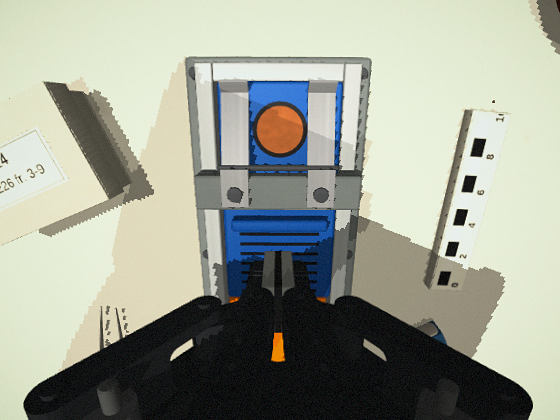

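Run:
```python
from h import *
im=cv2.imread('pics/w7.png')[50:240,180:380];cv2.imwrite('pics/w7c.png',cv2.resize(im,None,fx=3,fy=3,interpolation=cv2.INTER_CUBIC))
im=optics.read_camera('scene')[160:275,205:335];cv2.imwrite('pics/s7.png',cv2.resize(im,None,fx=5,fy=5,interpolation=cv2.INTER_CUBIC))
print(sensors.get_state()['contact_force'])
```

```text
[-18.2742671   -7.01904793  29.38527363]
```

View pics/w7c.png

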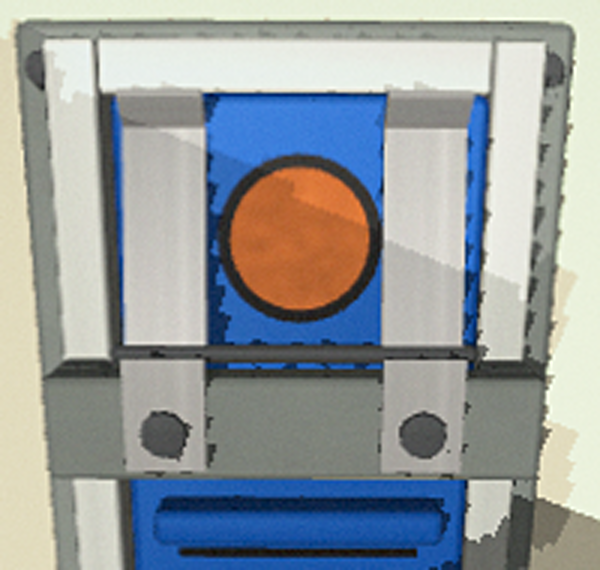

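View pics/s7.png

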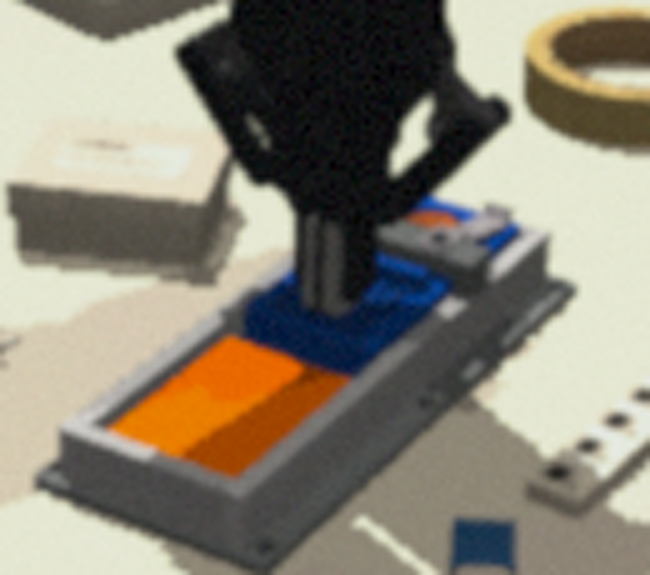

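Nose meets the end stop, and the lifter looks raised behind the tail. A small extra push will check that it's truly hard home.

Request:
arm_command(increments=[[[0,0,-0.2,0],[0,0,0,0]]])

```text
time: 10.5
eef_pos: [0.5419, 0.0748, 0.032]
tcp_rot: [-0.694, -0.125, 0.698, -0.127]
contact_force: [-12.9, -5.8, 25.8]
opening: 0.002
```

Run:
```python
from h import *
im=optics.read_camera('wrist');cv2.imwrite('pics/w8.png',im)
im=im[50:280,180:380];cv2.imwrite('pics/w8c.png',cv2.resize(im,None,fx=2.6,fy=2.6,interpolation=cv2.INTER_CUBIC))
im=optics.read_camera('scene')[160:275,205:335];cv2.imwrite('pics/s8.png',cv2.resize(im,None,fx=5,fy=5,interpolation=cv2.INTER_CUBIC))
```

```text
(no output)
```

View pics/w8c.png

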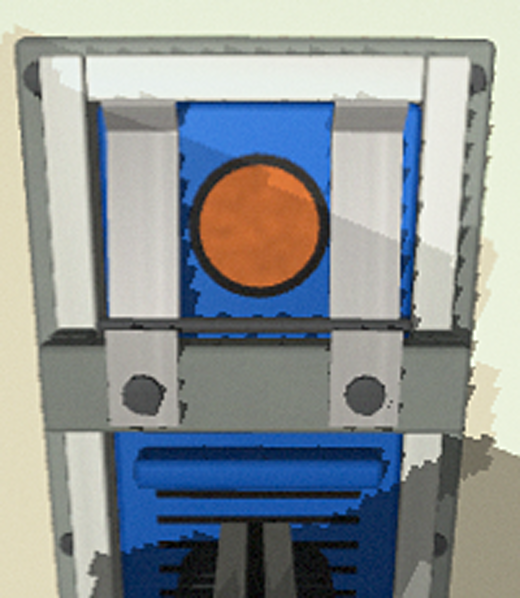

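View pics/s8.png

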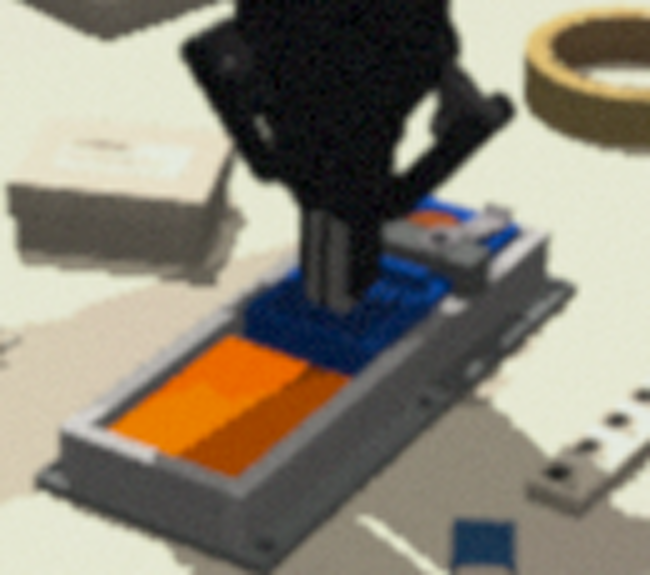

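The carrier image hasn't changed; the fingers slipped on the pad, so it's against the stop. I'll let go with a straight lift.

Request:
arm_command(increments=[[[-0.2,0,0,0],[-0.3,0,0,0],[-0.5,0,0,0],[-1,0,0,0],[-2,0,0,0],[-3,0,0,0],[-3,0,0,0],[-3,0,0.5,0],[0,0,3,0],[0,0,3,0],[0,0,3,0],[0,0,0,0]]])

```text
time: 12.1
eef_pos: [0.4524, 0.0429, 0.1583]
tcp_rot: [0.696, 0.125, -0.696, 0.125]
contact_force: [-0.5, 0.4, 0.1]
opening: -0.002
```

Run:
```python
from h import *
s=sensors.get_state();print(s['eef_pos'],s['contact_force'])
im=optics.read_camera('wrist');cv2.imwrite('pics/w9.png',im)
im=optics.read_camera('scene')[160:275,205:335];cv2.imwrite('pics/s9.png',cv2.resize(im,None,fx=5,fy=5,interpolation=cv2.INTER_CUBIC))
c=cam('wrist',s);p=[.5327,.0716,.3573];c_,s_=np.cos(p[2]),np.sin(p[2])
for q,z in(('carrier_nose',.014),('dock_home',.014),('carrier_pad',.032),('dock_bridge',.0345)):
    for r in optics.place_of('wrist',q)[:2]:
        w=atz(c,r['at'],z);d=w[:2]-p[:2];print(q,np.round(r['at'],0),round(r['conf'],2),'dock',(c_*d[0]+s_*d[1]).round(4),(-s_*d[0]+c_*d[1]).round(4))
```

```text
[0.45242964 0.04289125 0.15834581] [-0.51804716  0.37449794  0.0588711 ]
carrier_nose [288. 440.] 0.8 dock -0.1913 -0.1762
carrier_pad [ 95. 281.] 0.96 dock 0.0056 -0.0011
carrier_pad [319. 371.] 0.92 dock -0.2172 -0.0968
dock_bridge [ 38. 282.] 0.58 dock 0.0483 -0.0018
dock_bridge [212. 161.] 0.52 dock -0.0964 0.1106
```

View pics/w9.png

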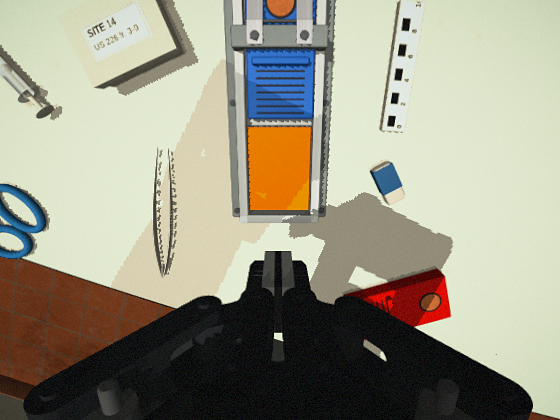

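View pics/s9.png

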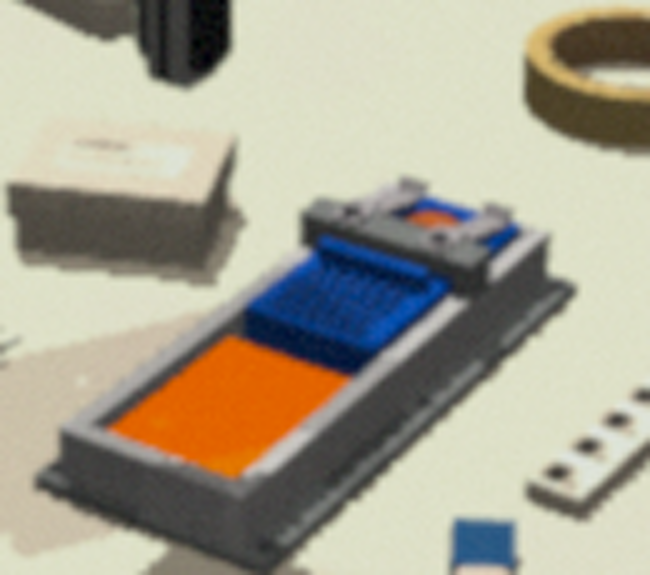

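Run:
```python
from h import *
s=sensors.get_state()
p=[.5327,.0716,.3573];c_,s_=np.cos(p[2]),np.sin(p[2]);p3=lambda x,y,z:[p[0]+c_*x-s_*y,p[1]+s_*x+c_*y,z]
im=cv2.imread('pics/w9.png');g=cv2.resize(im[15:235,215:345],None,fx=2.7,fy=2.7,interpolation=cv2.INTER_CUBIC);cv2.imwrite('pics/w9c.png',g)
cs=cam('scene');sc=cv2.imread('pics/s9.png')
# expected positions in the scene crop
def q(P):
    a=proj(cs,p3(*P))[0];return ((a-[205,160]+.5)*5-.5).round(0)
# reference offset: tail top corners (home, z .032)
for n,P in dict(tailL=(-.013,.028,.032),tailR=(-.013,-.028,.032),lifU_rearR=(-.098,-.029,.022),lifD_rearR=(-.098,-.029,.014),lifU_rearL=(-.098,.029,.022),lifD_rearL=(-.098,.029,.014),lifU_fL=(-.02,.029,.022),lifD_fL=(-.02,.029,.014),guideRL=(-.101,.0295,.028),noseR=(.097,-.028,.032)).items():print(n,q(P))
```

```text
tailL [239. 307.]
tailR [371. 351.]
lifU_rearR [239. 492.]
lifD_rearR [239. 512.]
lifU_rearL [ 97. 438.]
lifD_rearL [ 98. 458.]
lifU_fL [226. 338.]
lifD_fL [226. 357.]
guideRL [ 90. 427.]
noseR [519. 225.]
```

View pics/w9c.png

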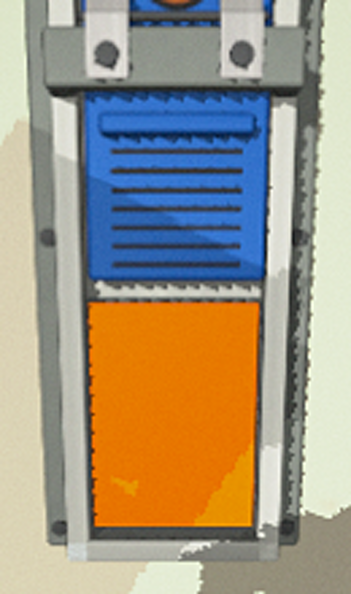

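Run:
```python
from plant import ctrl,sensors
print(ctrl.sign_off(), sensors.get_state()['time'])
```

```text
the job is handed in; nothing more can be done
the job is handed in; nothing more can be done
```

The blue carrier is home in the dock. I pressed it flat on its ribbed pad with closed fingertips, at about 20 N rising to 30 N. Keeping it pressed, I slid it about 75 mm under the bridge and leaf springs to the end stop. I then lifted straight off and handed in shortly after 12 s on the robot clock.

**Last checks:**
- **Nose:** in the close view before letting go, it showed no gap to the end stop. An extra push only made the fingers slip on the pad and the carrier stayed where it was.
- **Lifter:** its front corner matches the raised position (row 337 seen, 338 expected if up, 357 if down). The gap of about 7 mm behind the carrier's tail also fits.
- **Release and surroundings:** the gripper was clear, with about 0 N on the wrist. The scale bar, eraser, sample box, tweezers and red look-alike look undisturbed.

**What disagreed or was not seen:**
- The network put the pad at dock x +5.6 mm against the ideal +9 mm, which is about its usual error.
- In the last wrist picture the nose was out of view, and the network's only nose detection was the red look-alike. "Fully home" therefore rests on the earlier close view, the slip under the extra push and the tail gap.

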